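Tuck the cooling-tin strip under the lapped panel and hold it flat

TASK

Take the blue cooling-tin strip (the black bar on it is its grip) and tuck its long front edge, the one farther from the bar, about 25 mm under the lip of the red lapped panel on the engine housing, square to the panel and centred on it, without lifting the panel. Then press the strip down until it lies flat on the housing's deck, with the springy orange seal bar pushed in beneath it, and finish while still holding it pressed flat there; leave the oil bottle, the cup and the wrench where they are.

Things in the scene. Friction and masses are not known exactly. Their poses are not given: they have to be found in the camera images.
- housing: Fixed aluminium housing with dark fins (8 mm out). Its flat top, the deck, is 40 mm above the bench. Origin: at bench height below the orange seal bar's centre; casting spans x -70..170, y -115..115 mm. The strip is pushed under the panel along its +x. On the deck: rubber stops 14 mm high (|y| 86-104, x 56-76), hinge block from x = 127, two studs (x 162, |y| 95) 90 mm above the bench
- lip (a point): Point on the deck surface (40 mm above the bench) straight below the middle of the panel's lip, 50 mm along the housing's +x from the seal bar's centre line; axes as the housing's
- panel (a joint): Hinge of the red lapped panel (80 x 210 x 4 mm, 180 g), hinged along its far edge (housing x = 130 mm). It lies level, its underside 14 mm above the deck, lip facing the robot side (-x of the housing); 0 = down at rest, grows in rad as the lip is lifted; only its weight holds it down
- seal (a joint): Travel in m of the orange sprung seal bar, 24 (x) x 150 (y) mm, centred on the housing's origin: at 0 it stands 6 mm proud of the deck, at 0.006 it is flush with it; about 2.5 N starts it and about 11 N in all brings it flush (1.5 N per mm)
- strip: Loose blue metal strip, a flat plate 110 (x) x 140 (y) x 4 mm, about 200 g, with a black grip bar standing up on it, 12 mm thick in x, 60 mm long in y, its top 40 mm above the plate's underside. Origin on the underside below the bar's centre; the plate runs from x = -35 mm (rear edge) to x = +75 mm (front edge), z up. It starts flat on the bench
- strip_edge (a point): Middle of the strip's front edge (the one farther from the bar), on the underside: 75 mm along the strip's +x from its origin
- strip_grip (a point): Point in the grip bar, 30 mm above the strip's underside, over its origin
- oil: Blue oil bottle with red cap, 64 mm diameter, 170 mm tall, standing on the bench beside the work; origin at the centre of its foot; to be left alone
- cup: Open steel cup, 80 mm across, 60 mm high, standing on the bench beside the work; origin at the centre of its foot; to be left alone
- wrench: Steel wrench lying on the bench behind the work, crosswise; origin near its middle; to be left alone
Mind the look-alikes: they are no part of the job. Of the things that look like the strip, the smallest one is meant.

How it is judged:
By the outcome, as a careful person would: the job done as asked, in the order asked, and still so for the second after the job is handed in, while the arm keeps its last pose, push and grip.
It also fails if it takes over 46 s, if anything falls off the work surface, if the arm or the gripper's body presses on something with over 40 N, if the wrist force passes 120 N, or if a joint passes its speed limit or range.

ROBOT

A 6-joint arm with a two-finger parallel gripper is mounted at the origin on the work surface. World frame = base frame: x ahead of the robot, y to its left, z up, the work surface at z = 0. Lengths are in m, angles in degrees, forces in N, time in s.
With the tool pointing down it reaches from about 0.4 to 0.825 m from the base axis. Payload 7 kg.
Tool frame: the origin (TCP) lies between the finger pads; the fingertips stand 19 mm ahead of it and the grasp point (between the pads) is the TCP; x points along the fingers, y is the direction in which the jaws open and shut, and the axes are right-handed (so a half turn about x gives the same grasp; the last joint's range is limited). The gripper opens to 88 mm and grips with 3 to 60 N. Pads are 19 mm wide; open, the fingers measure 130 mm over their backs; the gripper's body (78 mm by 193 mm) begins 47 mm behind the grasp point.
Start: joints at [90.705, 20.546, 0.682, 0, -70.136, -16.507], TCP at [0.184, 0.649, 0.246] pointing down, gripper open.
Joint ranges: [-176.03, 176.03], [-82.01, 121.73], [-58.28, 71.71], [-173.87, 95.51], [-174.79, -0.11], [-173.66, 173.66]. Speed limits (degrees/s): [136.94, 136.94, 172.46, 180, 180, 180].

INTERFACE

Orientations are given as [roll, pitch, yaw] about the fixed x, y, z axes, in that order (R = Rz(yaw) Ry(pitch) Rx(roll)).
In Python, from plant import r gives the robot as it stands.
- The arm moves only by the tool send_rows, never from a script. Its argument "plan" is a list of rows, each a list of 2 entries, a list of its own where there are three numbers: the shift along the tool's x, y, z scaled (see below), then the turn, a rotation vector about the tool's x, y, z scaled (see below). A call has exactly 5 rows; each row is the pose to reach, as a shift and turn from the pose measured when the call began, along the tool's axes at that moment; what a row does not reach only later rows make up. The controller multiplies each number of a shift by 0.15 m and each number of a turn by pi/4 rad. A row lasts 1/10 s, in which the tool goes at most 50 mm and 8.59 degrees, less where a joint would pass 70% of its speed; a pose out of reach is approached as far as the arm can. A call with a number of a shift or a turn outside -1 to 1 is refused whole. A call with a gripper value outside its range is refused whole. "jaw" is the opening, from -1 (shut) to 1 (fully open), so that 0 is half open, set as the call begins (left out, the last holds). The fingers move at their own pace and stop on an object; "force" is the grip in N (left out, the last holds). Time passes only in rows, so rows that repeat a pose let the fingers close, or fill a call up. It gives the time, the measured TCP pose, the force and the opening at its end, in the units of the state.
- r.get_state(): the state, without advancing time (a new reading comes with each control period).
- r.capture(name): name is "scene" or "top" or "wrist"; returns a dict with "color" (420x560x3 uint8, red, green, blue), "range_z" (420x560 float32, m along the optical axis (not along the pixel's ray), 0 where there is no reading), "mtx" (3x3 intrinsics, pixels), "pose" (4x4, takes a point from camera to world coordinates). Camera axes: x right, y down, z forward; pixel columns grow to the right and rows downward; lengths in m; the calibration is good to about 2 mm. A picture is of the moment at which its call begins.
- r.close_job(): hands the job in, once; it reports no verdict.
Trained networks look in a picture, given as the dict that the camera call returned (one of the last four; its "shot" number tells which), for a name from the list of things; names that differ only in an ending like _2 or _b are one class to them, and where a whole thing is asked for, a point or a joint stands for the part that bears it (a point fixed in the world has none). Each returns a list of dicts, best first, with "score" (0 to 1); they miss things now and then, are a little off and sometimes report something else, mostly with a low value. They report only what shows in the picture. A call takes as long as a camera call. They do not tell look-alikes from the thing itself.
- r.find_in(picture, target): "uv" ([column, row] in pixels, amid what is visible of it).
- r.trace(picture, target): "mask" (420x560 bool, what is visible of it) and "uv" ([column, row] in pixels, amid what is visible of it).
The state is a dict: "time_s": time; "joints": joint angles; "qd": joint speeds; "joint_torque": joint torques, N m; "tcp_pos": TCP position; "eef_rot": TCP orientation; "contact_force": force on the tool from outside, world axes, zero at the start; "moment": the same for the moment, N m; "gripper_width": finger opening in m.
Only numpy, scipy, OpenCV 4.12 (cv2) and the standard library are available. Lean on these libraries where they do the work, as an engineer would, in place of code of your own. Each camera call takes 0.05 s, during which the arm holds its last target. There are 200 camera calls.

## Working session

There is one attempt and no reset: what is moved stays moved. The work goes in short steps, Python scripts to look and compute and a tool call to move; the robot and the scene stay as the last step left them, time stands still between calls to the robot, and variables do not carry over. Pictures are saved under pics/ and viewed, about 8 in all and at most 12, crops included, and the job is handed in when it is done.

Besides the shell and the picture viewer there is one more tool, called after "Emit:" as a command line: name --argument value ..., lists and objects as JSON in quotes. send_rows: Moves the arm, as the interface text tells. Its arguments: {"type":"object","properties":{"plan":{"type":"array"},"jaw":{"type":"number"},"force":{"type":"number"}},"required":["plan"]}

```bash
ls; mkdir -p pics; cat > h.py <<'E'
import numpy as np, cv2
from plant import r
from scipy.spatial.transform import Rotation as R
def save(p,n): cv2.imwrite('pics/'+n, p['color'][...,::-1])
def pts(p,mask):
    v,u=np.nonzero(mask&(p['range_z']>0)); z=p['range_z'][v,u]
    c=np.linalg.inv(p['mtx'])@np.stack([u,v,np.ones_like(u)]).astype(float)*z
    return (p['pose'][:3,:3]@c).T+p['pose'][:3,3]
E
python3 - <<'E'
from h import *
a=r.capture('scene');b=r.capture('top')
img=np.hstack([a['color'],b['color']]);cv2.imwrite('pics/1.png',cv2.resize(img[...,::-1],(800,300),interpolation=cv2.INTER_AREA))
save(b,'top.png');save(a,'scene.png')
for n,p in (('scene',a),('top',b)):
  print(n,p['pose'].round(3).tolist())
  for t in ['strip','strip_grip','panel','seal','housing','oil','cup','wrench']:
    for d in r.trace(p,t):
        P=pts(p,d['mask']); print(t,round(d['score'],2),np.round(d['uv']),d['mask'].sum(),np.median(P,0).round(3),P.min(0).round(3),P.max(0).round(3))
print(r.get_state())
E
```

```text
pics
scene [[-0.727, 0.463, -0.507, 1.194], [0.686, 0.497, -0.531, 0.692], [0.006, -0.734, -0.679, 0.924], [0.0, 0.0, 0.0, 1.0]]
strip 0.94 [129. 204.] 2289 [ 0.803 -0.32   0.007] [ 0.689 -0.405  0.   ] [ 0.898 -0.233  0.06 ]
strip 0.78 [233. 189.] 1086 [ 0.526 -0.155  0.006] [ 0.462 -0.238 -0.003] [ 0.582 -0.093  0.045]
strip 0.59 [263. 148.] 1495 [ 0.312 -0.233  0.008] [ 0.229 -0.356 -0.001] [ 0.398 -0.144  0.06 ]
strip_grip 0.9 [125. 205.] 2380 [ 0.802 -0.319  0.007] [ 0.684 -0.426 -0.002] [ 0.898 -0.233  0.061]
strip_grip 0.88 [234. 188.] 1041 [ 0.527 -0.155  0.006] [ 0.467 -0.238 -0.001] [ 0.582 -0.094  0.045]
strip_grip 0.84 [260. 147.] 1476 [ 0.313 -0.233  0.008] [ 0.236 -0.356 -0.001] [ 0.398 -0.144  0.06 ]
panel 0.57 [288. 254.] 1820 [0.622 0.173 0.059] [ 0.529  0.018 -0.002] [0.675 0.271 0.066]
panel 0.57 [232. 190.] 1098 [ 0.526 -0.155  0.006] [ 0.463 -0.24  -0.003] [ 0.582 -0.093  0.045]
seal 0.83 [318. 245.] 453 [0.537 0.194 0.047] [0.51  0.108 0.038] [0.561 0.255 0.052]
housing 0.69 [298. 253.] 7703 [0.616 0.196 0.043] [ 0.412 -0.01  -0.003] [0.733 0.314 0.093]
housing 
[... 1669 characters left out ...]
 [ 0.754 -0.159 -0.003] [0.796 0.015 0.015]
{'time_s': 0.9, 'joints': array([ 9.07062431e+01,  2.05425131e+01,  6.81978388e-01, -8.08616289e-04,
       -7.01375902e+01, -1.65074316e+01]), 'qd': array([-0.00821282, -0.0728035 ,  0.05969937,  0.04374911,  0.04187188,
       -0.05993885]), 'joint_torque': array([ 2.75542450e-03, -5.82357037e+01,  2.93301022e+01,  7.00275734e+00,
        1.26450055e-02, -3.16213701e-06]), 'tcp_pos': array([0.18380405, 0.64945471, 0.2456023 ]), 'eef_rot': array([-51.41576256,  89.99797652, 112.78277417]), 'contact_force': array([ 0.11778428, -0.64451552,  0.51366878]), 'moment': array([ 0.04968277, -0.05633939,  0.00062508]), 'gripper_width': 0.08766712340893619}
```

View pics/top.png

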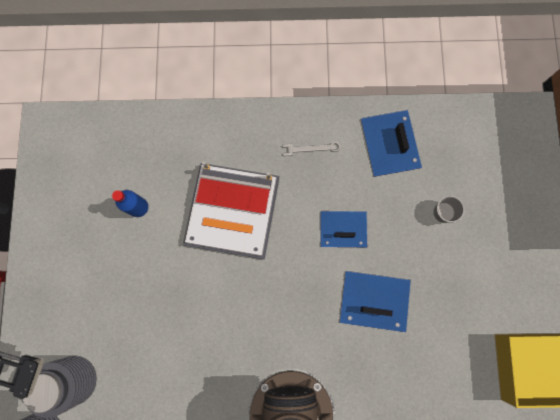

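View pics/scene.png

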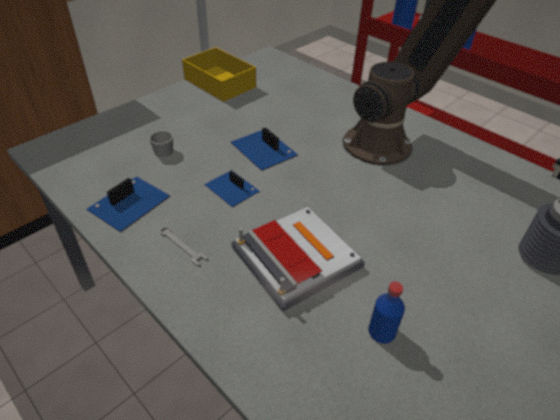

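The top view shows the smallest blue strip at about (344,229), with its bar on the robot side (344,235). The housing is at (232,210), with the red panel at (232,195) and the orange seal at (227,226). The scene view agrees, and the bigger blue plates are the look-alikes. Next I'll measure the poses.

```bash
python3 - <<'E'
from h import *
def rect(P):
    (c,s,a)=cv2.minAreaRect((P[:,:2]*1000).astype(np.float32)); 
    return np.round(c,1),np.round(s,1),round(a,1)
for cam in('scene','top'):
  p=r.capture(cam); hsv=cv2.cvtColor(p['color'],cv2.COLOR_RGB2HSV)
  H,S,V=[hsv[...,i].astype(int) for i in range(3)]
  full=pts(p,np.ones(H.shape,bool))
  X=np.zeros(H.shape+(3,)); X[p['range_z']>0]=full
  def box(lo,hi): return ((X>lo)&(X<hi)).all(-1)
  m=box([.44,-.26,-.01],[.6,-.07,.06])
  blue=m&(H>95)&(H<130)&(S>100); bar=m&(X[...,2]>.025)&(V<90)
  print(cam,'blue',rect(X[blue]),np.median(X[blue],0)[2].round(4),'bar',rect(X[bar]),np.percentile(X[bar],95,axis=0).round(3),bar.sum())
  m=box([.4,0,.03],[.75,.33,.1])
  org=m&(H>7)&(H<20)&(S>150); red=m&((H<6)|(H>174))&(S>150)
  for n,k in(('seal',org),('panel',red)):
     print(n,rect(X[k]),np.median(X[k],0).round(4),k.sum())
  dk=m&(S<60)&(V>150)&(X[...,2]<.05);print('deck z',np.median(X[dk][:,2]).round(4),rect(X[dk]))
E
```

```text
scene blue (array([ 526.4, -165.3]), array([142.5, 108.6]), 89.7) 0.0057 bar (array([ 504.7, -164.6]), array([13.3, 63.6]), 0.0) [ 0.511 -0.135  0.044] 99
seal (array([571.9, 129.2]), array([111.8, 239.3]), 33.6) [0.5387 0.1834 0.0475] 307
panel (array([621.7, 163.5]), array([207.7,  70.6]), 79.2) [0.6237 0.172  0.0596] 1606
deck z 0.0415 (array([584.5, 169.8]), array([229.8, 238. ]), 79.4)
top blue (array([ 521.2, -166.5]), array([137.4, 104.7]), 89.0) 0.0045 bar (array([ 501.5, -163.6]), array([59.1, 11.3]), 89.2) [ 0.507 -0.136  0.044] 101
seal (array([532.8, 179.7]), array([145.8,  20.2]), 79.2) [0.5328 0.18   0.0465] 331
panel (array([618.9, 163. ]), array([205.5,  72.8]), 79.3) [0.6183 0.163  0.0585] 1664
deck z 0.0402 (array([582.6, 170.3]), array([229.4, 239.5]), 79.0)
```

```bash
cat >> h.py <<'E'
def cur():
    s=r.get_state(); return s,np.array(s['tcp_pos']),R.from_euler('xyz',s['eef_rot'],degrees=True)
def down(yaw,flip=1,pitch=0):   # tool x down, tool y along flip*dir(yaw)
    x=np.array([0,0,-1.]);y=flip*np.array([np.cos(np.radians(yaw)),np.sin(np.radians(yaw)),0])
    return R.from_matrix(np.stack([x,y,np.cross(x,y)],1))
def go(p,Rt):
    s,p0,R0=cur(); sh=R0.inv().apply(np.array(p)-p0)/.15; tu=(R0.inv()*Rt).as_rotvec()/(np.pi/4)
    print('t',s['time_s'],'p',p0.round(4),'F',np.round(s['contact_force'],1),'M',np.round(s['moment'],2),'w',round(s['gripper_width'],4),'J',np.round(s['joints'],0))
    print('shift',sh.round(3).tolist(),'turn',tu.round(3).tolist())
E
python3 - <<'E'
from h import *
s,p,R0=cur(); print(R0.as_matrix().round(3))
for f in(1,-1):
  go([.45,.35,.25],down(0,f)); go([.503,-.165,.2],down(0,f))
E
```

```text
[[ 0.    -0.272 -0.962]
 [ 0.    -0.962  0.272]
 [-1.    -0.    -0.   ]]
t 1.0 p [0.1838 0.6495 0.2456] F [ 1.   0.3 -0.7] M [-0.02 -0.   -0.02] w 0.0875 J [ 91.  21.   1.   0. -70. -17.]
shift [-0.029, 1.438, -2.251] turn [-2.351, -0.0, 0.0]
t 1.0 p [0.1838 0.6495 0.2456] F [ 1.   0.3 -0.7] M [-0.02 -0.   -0.02] w 0.0875 J [ 91.  21.   1.   0. -70. -17.]
shift [0.304, 4.645, -3.526] turn [-2.351, -0.0, 0.0]
t 1.0 p [0.1838 0.6495 0.2456] F [ 1.   0.3 -0.7] M [-0.02 -0.   -0.02] w 0.0875 J [ 91.  21.   1.   0. -70. -17.]
shift [-0.029, 1.438, -2.251] turn [1.649, 0.0, 0.0]
t 1.0 p [0.1838 0.6495 0.2456] F [ 1.   0.3 -0.7] M [-0.02 -0.   -0.02] w 0.0875 J [ 91.  21.   1.   0. -70. -17.]
shift [0.304, 4.645, -3.526] turn [1.649, 0.0, 0.0]
```

Emit:
send_rows --plan '[[[0,0.1,-0.15],[0,0,0]],[[0,0.2,-0.3],[0,0,0]],[[0,0.3,-0.45],[0,0,0]],[[0,0.4,-0.6],[0,0,0]],[[0,0.48,-0.75],[0,0,0]]]' --jaw 1

```text
time_s: 1.5
tcp_pos: [0.273, 0.5485, 0.2458]
eef_rot: [-88.8, 90.0, 75.4]
contact_force: [0.3, 0.1, 0.0]
gripper_width: 0.0878
```

Emit:
send_rows --plan '[[[0,0.1,-0.15],[0,0,0]],[[0,0.2,-0.3],[0,0,0]],[[0,0.3,-0.45],[0,0,0]],[[0,0.4,-0.6],[0,0,0]],[[0,0.48,-0.75],[0,0,0]]]'

```text
time_s: 2.0
tcp_pos: [0.3622, 0.4476, 0.246]
eef_rot: [-86.3, 90.0, 77.9]
contact_force: [-0.4, -0.8, -0.1]
gripper_width: 0.0877
```

Emit:
send_rows --plan '[[[0,0.1,-0.15],[0,0,0]],[[0,0.2,-0.3],[0,0,0]],[[0,0.3,-0.45],[0,0,0]],[[0,0.4,-0.6],[0,0,0]],[[0,0.48,-0.75],[0,0,0]]]'

```text
time_s: 2.5
tcp_pos: [0.4515, 0.3466, 0.2463]
eef_rot: [-93.1, 89.9, 71.1]
contact_force: [0.4, 0.9, -0.0]
gripper_width: 0.0876
```

Emit:
send_rows --plan '[[[0,0.16,-0.06],[0,0,0]],[[0,0.32,-0.12],[0,0,0]],[[0,0.48,-0.18],[0,0,0]],[[0,0.64,-0.25],[0,0,0]],[[0,0.8,-0.32],[0,0,0]]]'

```text
time_s: 3.0
tcp_pos: [0.465, 0.2171, 0.2464]
eef_rot: [-101.7, 89.9, 62.5]
contact_force: [0.1, 0.5, 0.2]
gripper_width: 0.0875
```

Emit:
send_rows --plan '[[[0,0.16,-0.06],[0,0,0]],[[0,0.32,-0.12],[0,0,0]],[[0,0.48,-0.18],[0,0,0]],[[0,0.64,-0.25],[0,0,0]],[[0,0.8,-0.32],[0,0,0]]]'

```text
time_s: 3.5
tcp_pos: [0.4786, 0.0875, 0.2465]
eef_rot: [-111.5, 89.9, 52.8]
contact_force: [0.2, 0.5, 0.4]
gripper_width: 0.0879
```

Emit:
send_rows --plan '[[[0,0.16,-0.06],[0,0,0]],[[0,0.32,-0.12],[0,0,0]],[[0,0.48,-0.18],[0,0,0]],[[0,0.64,-0.25],[0,0,0]],[[0,0.8,-0.32],[0,0,0]]]'

```text
time_s: 4.0
tcp_pos: [0.4922, -0.042, 0.2466]
eef_rot: [-120.6, 89.8, 43.6]
contact_force: [0.4, 0.1, 0.1]
gripper_width: 0.0875
```

Emit:
send_rows --plan '[[[0,0.16,-0.06],[0.19,0,0]],[[0,0.32,-0.12],[0.38,0,0]],[[0,0.48,-0.18],[0.57,0,0]],[[0,0.64,-0.25],[0.75,0,0]],[[0,0.8,-0.32],[0.9,0,0]]]'

```text
time_s: 4.5
tcp_pos: [0.5058, -0.1717, 0.2467]
eef_rot: [-86.8, 89.8, 36.6]
contact_force: [1.2, -0.3, 0.0]
gripper_width: 0.0878
```

```bash
python3 - <<'E'
from h import *
go([.503,-.165,.2],down(-.5,-1))
E
```

```text
t 4.5 p [ 0.5058 -0.1717  0.2467] F [ 1.2 -0.3  0. ] M [ 0.1  -0.09 -0.02] w 0.0878 J [  2.   7. -17.  -0. -66.  31.]
shift [0.311, -0.008, 0.047] turn [0.754, 0.001, 0.004]
```

Emit:
send_rows --plan '[[[0.06,0,0.01],[0.19,0,0]],[[0.12,0,0.02],[0.38,0,0]],[[0.2,-0.01,0.03],[0.57,0,0.004]],[[0.31,-0.01,0.05],[0.754,0,0.004]],[[0.31,-0.01,0.05],[0.754,0,0.004]]]'

```text
time_s: 5.0
tcp_pos: [0.5016, -0.1642, 0.1983]
eef_rot: [68.8, 89.8, 158.2]
contact_force: [0.5, -0.6, -0.5]
gripper_width: 0.0875
```

```bash
cat > w.py <<'E'
from h import *
def wrist(name,lo,hi):
  p=r.capture('wrist'); save(p,name); hsv=cv2.cvtColor(p['color'],cv2.COLOR_RGB2HSV)
  H,S,V=[hsv[...,i].astype(int) for i in range(3)]
  X=np.zeros(H.shape+(3,)); X[p['range_z']>0]=pts(p,np.ones(H.shape,bool))
  m=((X>lo)&(X<hi)).all(-1); return p,H,S,V,X,m
def rect(P):
  (c,s,a)=cv2.minAreaRect((P[:,:2]*1000).astype(np.float32)); return np.round(c,1),np.round(s,1),round(a,1)
E
python3 - <<'E'
from w import *
p,H,S,V,X,m=wrist('w1.png',[.43,-.28,-.01],[.62,-.06,.06])
blue=m&(H>95)&(H<130)&(S>100)&(X[...,2]<.012); bar=m&(X[...,2]>.03)&(V<110)
for n,k in(('blue',blue),('bar',bar)): print(n,k.sum(),rect(X[k]) if k.sum() else'',np.median(X[k],0).round(4),np.percentile(X[k],[2,98],axis=0).round(4).tolist())
print(p['pose'].round(3).tolist())
go([.503,-.165,.03],down(-.5,-1))
E
```

```text
blue 15862 (array([ 523.8, -167.1]), array([140. , 109.4]), 88.4) [ 0.5274 -0.1744  0.004 ] [[0.4711, -0.2347, 0.0026], [0.576, -0.1011, 0.0055]]
bar 984 (array([ 503.6, -166.9]), array([59.8, 11.7]), 88.0) [ 0.5037 -0.1682  0.04  ] [[0.4978, -0.1964, 0.0383], [0.5098, -0.1383, 0.0414]]
[[-1.0, 0.011, -0.001, 0.502], [0.01, 0.968, 0.25, -0.232], [0.003, 0.25, -0.968, 0.337], [0.0, 0.0, 0.0, 1.0]]
t 5.05 p [ 0.5025 -0.1645  0.1997] F [-0.3  0.1  1.3] M [ 0.06 -0.09 -0.02] w 0.0874 J [  3.   9. -21.  -0. -60.  -3.]
shift [1.131, -0.006, -0.004] turn [0.004, 0.001, -0.003]
```

View pics/w1.png

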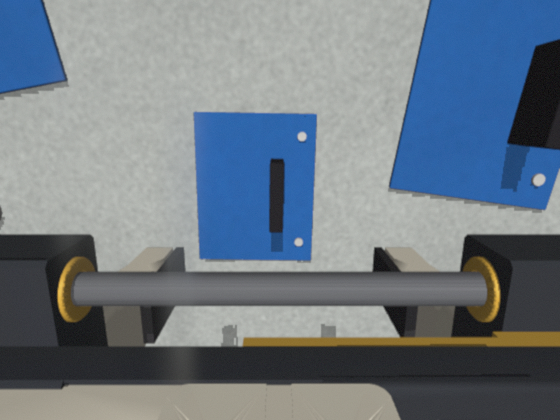

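The wrist view shows the strip in the middle. Its bar is at (277,195), about 2° off the jaws, and there is free space for the fingers. Descending to grasp.

Emit:
send_rows --plan '[[[0.14,-0.003,-0.006],[0.03,0,0]],[[0.28,-0.008,-0.017],[0.03,0,0]],[[0.42,-0.008,-0.017],[0.03,0,0]],[[0.56,-0.008,-0.017],[0.03,0,0]],[[0.7,-0.008,-0.017],[0.03,0,0]]]' --force 45

```text
time_s: 5.55
tcp_pos: [0.5045, -0.1671, 0.0951]
eef_rot: [23.8, 90.0, 112.5]
contact_force: [0.6, -0.8, 0.0]
gripper_width: 0.0875
```

Emit:
send_rows --plan '[[[0.12,0,0],[0,0,0]],[[0.24,0,0],[0,0,0]],[[0.34,0,0],[0,0,0]],[[0.42,0,0],[0,0,0]],[[0.43,0,0],[0,0,0]]]'

```text
time_s: 6.05
tcp_pos: [0.5043, -0.1671, 0.0299]
eef_rot: [71.0, 89.9, 159.8]
contact_force: [0.2, -0.7, 0.3]
gripper_width: 0.0877
```

```bash
python3 - <<'E'
from h import *
go([.5037,-.167,.030],down(-1.8,-1))
E
```

```text
t 6.05 p [ 0.5043 -0.1671  0.0299] F [ 0.2 -0.7  0.3] M [0.09 0.07 0.02] w 0.0877 J [  3.  21. -32.  -0. -37.  -4.]
shift [-0.001, 0.004, 0.001] turn [0.013, 0.001, -0.002]
```

Emit:
send_rows --plan '[[[0,0,0],[0.01,0,0]],[[0,0,0],[0.01,0,0]],[[0,0,0],[0.01,0,0]],[[0,0,0],[0.01,0,0]],[[0,0,0],[0.01,0,0]]]' --jaw -1 --force 45

```text
time_s: 6.55
tcp_pos: [0.5044, -0.1671, 0.0303]
eef_rot: [57.7, 89.9, 146.0]
contact_force: [0.1, 0.1, 0.1]
gripper_width: 0.0534
```

Emit:
send_rows --plan '[[[0,0,0],[0,0,0]],[[0,0,0],[0,0,0]],[[0,0,0],[0,0,0]],[[0,0,0],[0,0,0]],[[0,0,0],[0,0,0]]]'

```text
time_s: 7.05
tcp_pos: [0.5043, -0.1671, 0.0302]
eef_rot: [63.9, 89.9, 152.3]
contact_force: [-3.3, -0.7, 1.6]
gripper_width: 0.013
```

Emit:
send_rows --plan '[[[-0.1,0,0],[0,0,0]],[[-0.25,0,0],[0,0,0]],[[-0.45,0,0],[0,0,0]],[[-0.65,0,0],[0,0,0]],[[-0.8,0,0],[0,0,0]]]'

```text
time_s: 7.55
tcp_pos: [0.5045, -0.1672, 0.1517]
eef_rot: [43.6, 90.0, 132.0]
contact_force: [-0.1, 0.3, -2.5]
gripper_width: 0.0117
```

```bash
python3 - <<'E'
from w import *
go([.4952,.187,.15],down(-10.8,-1))
p=r.capture('wrist');save(p,'w2.png')
E
```

```text
t 7.55 p [ 0.5045 -0.1672  0.1517] F [-0.1  0.3 -2.5] M [ 0.05 -0.15  0.  ] w 0.0117 J [  3.  12. -25.  -0. -53.  -4.]
shift [0.013, 0.13, 2.358] turn [0.203, 0.001, -0.001]
```

View pics/w2.png

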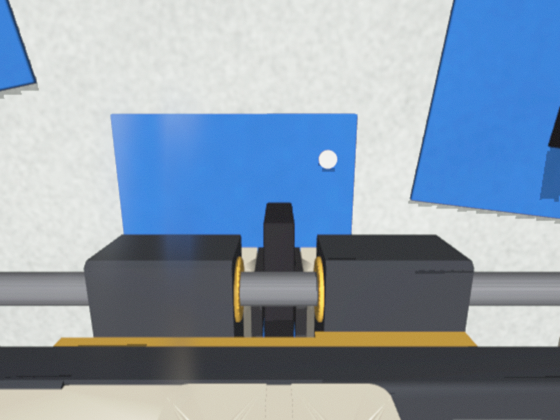

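The strip is held by the bar and sits level. The blue plate spans columns 113–356 with the bar centred at 279. Carrying it to the housing.

Emit:
send_rows --plan '[[[0,0,0.12],[0,0,0]],[[0,0.01,0.28],[0,0,0]],[[0,0.02,0.45],[0,0,0]],[[0,0.03,0.62],[0,0,0]],[[0,0.04,0.78],[0,0,0]]]'

```text
time_s: 8.1
tcp_pos: [0.5029, -0.0494, 0.1546]
eef_rot: [-90.6, 89.8, -2.2]
contact_force: [0.7, 0.2, -2.6]
gripper_width: 0.0118
```

Emit:
send_rows --plan '[[[0,0,0.15],[0,0,0]],[[0,0.01,0.3],[0,0,0]],[[0,0.02,0.45],[0,0,0]],[[0,0.03,0.62],[0,0,0]],[[0,0.04,0.78],[0,0,0]]]'

```text
time_s: 8.6
tcp_pos: [0.4996, 0.0686, 0.1541]
eef_rot: [-96.6, 89.9, -8.2]
contact_force: [0.1, 0.1, -2.4]
gripper_width: 0.0116
```

Emit:
send_rows --plan '[[[0,0.01,0.18],[0.05,0,0]],[[0,0.02,0.4],[0.1,0,0]],[[0,0.03,0.6],[0.15,0,0]],[[0,0.04,0.75],[0.2,0,0]],[[0,0.05,0.8],[0.203,0,0]]]'

```text
time_s: 9.1
tcp_pos: [0.4952, 0.1906, 0.1534]
eef_rot: [-94.7, 89.9, -15.4]
contact_force: [0.8, 0.2, -2.2]
gripper_width: 0.0115
```

```bash
python3 - <<'E'
from w import *
for cam in('wrist','top','scene'):
  p=r.capture(cam); save(p,'c_%s.png'%cam); hsv=cv2.cvtColor(p['color'],cv2.COLOR_RGB2HSV)
  H,S,V=[hsv[...,i].astype(int) for i in range(3)]
  X=np.zeros(H.shape+(3,)); X[p['range_z']>0]=pts(p,np.ones(H.shape,bool))
  blue=((X>[.4,.08,.1])&(X<[.62,.3,.145])).all(-1)&(H>95)&(H<130)&(S>100)
  P=X[blue]; A=np.c_[P[:,:2],np.ones(len(P))]; c=np.linalg.lstsq(A,P[:,2],rcond=None)[0]
  print(cam,'strip',len(P),rect(P),'tilt deg',np.degrees(c[:2]).round(2),'z@tcp',(c@[.4952,.187,1]).round(4),P.min(0).round(4),P.max(0).round(4))
  m=((X>[.4,0,.05])&(X<[.75,.33,.07])).all(-1); red=m&((H<6)|(H>174))&(S>150)
  if red.sum()>50: print('panel',red.sum(),rect(X[red]),np.median(X[red],0).round(4))
go([.4952,.187,.15],down(-10.8,-1))
E
```

```text
wrist strip 27740 (array([512.9, 173.1]), array([111.7, 109.6]), 79.4) tilt deg [ 0.11 -0.06] z@tcp 0.1269 [0.4496 0.1099 0.1242] [0.5666 0.2332 0.1444]
panel 22199 (array([620.2, 157.8]), array([200.4,  75.3]), 79.3) [0.6211 0.1162 0.0581]
top strip 625 (array([513.9, 187. ]), array([135.2, 107.6]), 78.4) tilt deg [ 0.15 -0.27] z@tcp 0.1269 [0.4505 0.1121 0.1208] [0.5625 0.2634 0.1419]
panel 1144 (array([619.1, 162.8]), array([205.6,  72.5]), 79.3) [0.6241 0.1311 0.0583]
scene strip 1087 (array([518.3, 187.3]), array([139.4, 106.7]), 80.9) tilt deg [-0.11 -0.01] z@tcp 0.1285 [0.4671 0.113  0.1231] [0.5798 0.2638 0.1443]
panel 1612 (array([622.2, 164.3]), array([208.3,  69.6]), 79.2) [0.6235 0.1722 0.0594]
t 9.25 p [0.495  0.1885 0.1535] F [-0.3 -1.2 -2.2] M [ 0.05 -0.09 -0.03] w 0.0116 J [ 42.  12. -25.   0. -53. -53.]
shift [0.023, -0.003, -0.01] turn [0.003, -0.001, 0.002]
```

View pics/c_wrist.png

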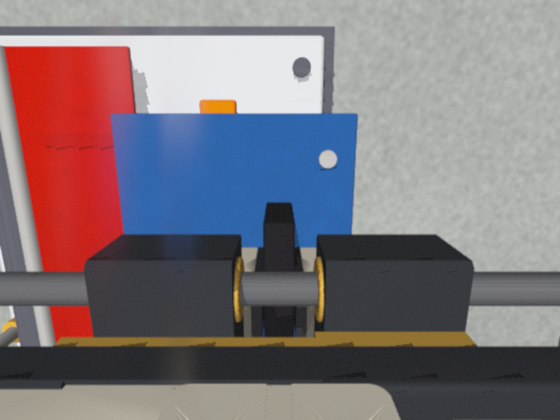

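The held strip is level (tilt under 0.3°), with its underside 30.6 mm below the TCP. The lip edge is at column ~130 and the strip front at ~115 but higher up. Lowering and measuring the relative edges.

Emit:
send_rows --plan '[[[0.08,0,-0.004],[0,0,0]],[[0.18,0,-0.008],[0,0,0]],[[0.28,0,-0.01],[0,0,0]],[[0.37,0,-0.01],[0,0,0]],[[0.417,0,-0.01],[0,0,0]]]'

```text
time_s: 9.75
tcp_pos: [0.4939, 0.1852, 0.089]
eef_rot: [171.1, 89.8, -109.7]
contact_force: [0.7, 0.2, -2.3]
gripper_width: 0.012
```

```bash
cat > m.py <<'E'
from w import *
import sys
p,H,S,V,X,m=wrist(sys.argv[1],[.38,-.05,.03],[.75,.33,.1])
z=X[...,2]; red=m&((H<6)|(H>174))&(S>150); blue=m&(H>95)&(H<130)&(S>100)
deck=m&(S<60)&(V>150)&(abs(z-.04)<.004); org=m&(H>7)&(H<20)&(S>150)
s,tp,Rt=cur(); y=Rt.as_matrix()[:,1]; print('tool yaw',np.degrees(np.arctan2(-y[1],-y[0])).round(2))
def edge(mask,lat0):  # yaw from the -y edge points and lip
    pass
a=np.radians(-10.8); ex=np.array([np.cos(a),np.sin(a)]); ey=np.array([-ex[1],ex[0]])
O=np.array([.5345,.1795])
for n,k in(('panel',red),('strip',blue),('deck',deck),('seal',org)):
  Q=X[k][:,:2]-O; l=Q@ex*1000; t=Q@ey*1000
  print(n,k.sum(),rect(X[k])[2],'long',np.percentile(l,[1,99]).round(1),'lat',np.percentile(t,[1,99]).round(1),'z',np.median(X[k][:,2]).round(4))
  if n in('panel','strip'):   # straight line fits on the edges, binned
    e=[]; 
    for b in np.arange(t.min()+5,t.max()-5,4):
      q=l[(t>b)&(t<b+4)]
      if len(q)>20: e.append((b+2,np.percentile(q,2 if n=='panel' else 98)))
    e=np.array(e); f=np.polyfit(e[:,0],e[:,1],1); print('  edge slope deg',np.degrees(f[0]).round(2),'at lat0',f[1].round(1), 'range',e[0,0].round(),e[-1,0].round())
Q=(tp[:2]-O); print('tcp long/lat mm',(Q@ex*1000).round(2),(Q@ey*1000).round(2),'F',np.round(s['contact_force'],1),'z',tp[2].round(4))
E
python3 m.py w3.png
```

```text
tool yaw -10.76
panel 23416 69.6 long [ 50.9 103.4] lat [-104.    45.3] z 0.0581
  edge slope deg 5.18 at lat0 56.6 range -99.0 45.0
strip 27899 79.6 long [-73.7  32.8] lat [-70.9 -12.1] z 0.0627
  edge slope deg -35.94 at lat0 1.5 range -65.0 -9.0
deck 27847 6.5 long [-67.   82.3] lat [-115.6  -10.7] z 0.04
seal 226 79.2 long [-11.    3.5] lat [-75.7 -72.4] z 0.0459
tcp long/lat mm -41.14 -2.0 F [-0.1 -0.1 -3.5] z 0.0885
```

View pics/w3.png

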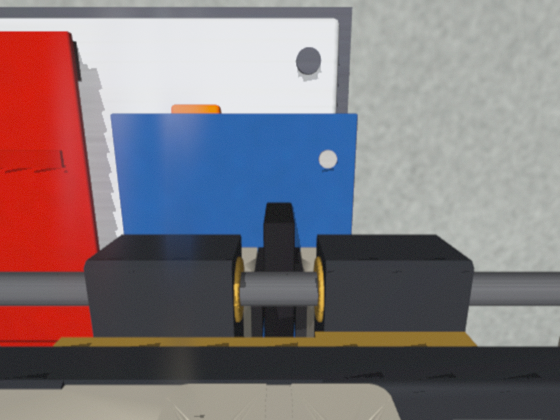

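Emit:
send_rows --plan '[[[0.02,0,0.005],[0,0,0]],[[0.04,0,0.005],[0,0,0]],[[0.06,0,0.005],[0,0,0]],[[0.063,0,0.005],[0,0,0]],[[0.063,0,0.005],[0,0,0]]]'

```text
time_s: 10.3
tcp_pos: [0.494, 0.1861, 0.0793]
eef_rot: [166.8, 89.8, -114.0]
contact_force: [-1.4, 0.1, -1.9]
gripper_width: 0.012
```

```bash
python3 m.py w4.png; python3 -c "
from h import *
go([.5345,.1795,.078],down(-10.8,-1))"
```

```text
tool yaw -10.75
panel 21010 71.0 long [50.9 95.6] lat [-104.    40.8] z 0.0581
  edge slope deg 0.96 at lat0 52.3 range -98.0 38.0
strip 27906 79.4 long [-73.8  32.6] lat [-70.  -11.2] z 0.0529
  edge slope deg -36.2 at lat0 1.7 range -64.0 -8.0
deck 32748 2.7 long [-66.9  73.5] lat [-115.5   -9.8] z 0.04
seal 271 79.8 long [-11.3   1.7] lat [-75.4 -71.4] z 0.0459
tcp long/lat mm -41.05 -1.1 F [-0.3 -0.7 -3. ] z 0.0793
t 10.35 p [0.494  0.1861 0.0793] F [-0.3 -0.7 -3. ] M [ 0.14 -0.02 -0.01] w 0.0119 J [ 42.  17. -30.   0. -44. -53.]
shift [0.009, -0.274, 0.007] turn [0.001, -0.004, -0.001]
```

Emit:
send_rows --plan '[[[0.009,0,0],[0,-0.004,0]],[[0.009,-0.03,0],[0,-0.004,0]],[[0.009,-0.07,0],[0,-0.004,0]],[[0.009,-0.11,0],[0,-0.004,0]],[[0.009,-0.14,0],[0,-0.004,0]]]'

```text
time_s: 10.85
tcp_pos: [0.5154, 0.1821, 0.078]
eef_rot: [44.8, 90.0, 124.0]
contact_force: [-0.6, -0.6, -1.6]
gripper_width: 0.0118
```

```bash
python3 m.py w5.png; python3 -c "
from h import *
go([.5348,.1784,.078],down(-10.8,-1))"
```

```text
tool yaw -10.76
panel 31814 68.7 long [ 51.4 115. ] lat [-104.4   39.3] z 0.0581
  edge slope deg 11.47 at lat0 65.2 range -99.0 37.0
strip 26815 79.3 long [-52.   50.5] lat [-69.8 -10.9] z 0.0515
  edge slope deg -32.45 at lat0 22.8 range -63.0 -7.0
deck 31587 79.1 long [-67.7  93.7] lat [-115.1  -17.7] z 0.04
seal 552 79.3 long [-10.8  11.8] lat [-75.5 -71.1] z 0.046
tcp long/lat mm -18.81 -0.94 F [ 0.4 -0.1 -1.9] z 0.0779
t 10.9 p [0.5159 0.1821 0.0779] F [ 0.4 -0.1 -1.9] M [ 0.16 -0.26 -0.03] w 0.0117 J [ 40.  18. -27.  -0. -44. -51.]
shift [-0.001, -0.129, -0.001] turn [0.001, 0.001, -0.0]
```

Emit:
send_rows --plan '[[[0,-0.03,0],[0,0,0]],[[0,-0.06,0],[0,0,0]],[[0,-0.1,0],[0,0,0]],[[0,-0.13,0],[0,0,0]],[[0,-0.13,0],[0,0,0]]]'

```text
time_s: 11.4
tcp_pos: [0.5357, 0.1784, 0.0779]
eef_rot: [4.9, 90.0, 84.1]
contact_force: [-0.4, -0.3, -2.0]
gripper_width: 0.0118
```

```bash
python3 m.py w6.png; python3 -c "
from h import *
go([.5348,.1784,.070],down(-10.8,-1))"
```

```text
tool yaw -10.79
panel 39797 79.2 long [ 51.6 123.7] lat [-104.5   35.4] z 0.0581
  edge slope deg 22.13 at lat0 78.2 range -99.0 37.0
strip 21037 79.3 long [-31.6  49.4] lat [-69.7 -10.1] z 0.0514
  edge slope deg -18.58 at lat0 33.4 range -63.0 -7.0
deck 37229 79.3 long [-67.5 113.4] lat [-115.6  -13.9] z 0.04
seal 585 79.3 long [-10.3  12. ] lat [-75.9 -71. ] z 0.0459
tcp long/lat mm 0.94 -1.0 F [ 0.3  0.8 -2.8] z 0.0778
t 11.45 p [0.5352 0.1783 0.0778] F [ 0.3  0.8 -2.8] M [ 0.14 -0.01 -0.01] w 0.0118 J [ 38.  20. -25.  -0. -45. -49.]
shift [0.052, 0.003, -0.0] turn [0.0, 0.0, -0.0]
```

View pics/w6.png

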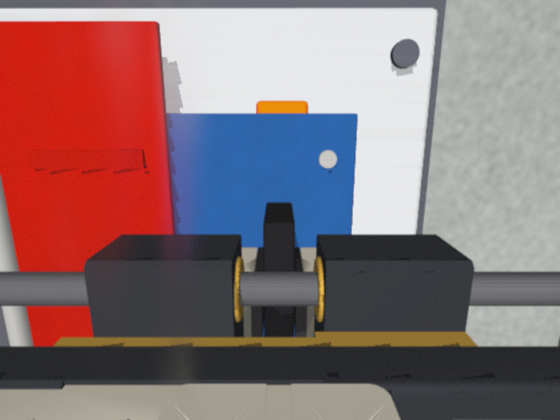

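The front edge is now under the panel (lip at column ~165), centred over the seal, with no contact force and the panel height unchanged. Pressing down next.

Emit:
send_rows --plan '[[[0.01,0,0],[0,0,0]],[[0.02,0,0],[0,0,0]],[[0.03,0,0],[0,0,0]],[[0.04,0,0],[0,0,0]],[[0.045,0,0],[0,0,0]]]' --force 60

```text
time_s: 11.95
tcp_pos: [0.5352, 0.1784, 0.0715]
eef_rot: [3.5, 90.0, 82.7]
contact_force: [-3.0, -0.6, 7.9]
gripper_width: 0.0118
```

```bash
python3 m.py w7.png; python3 -c "
from h import *
go([.5348,.1784,.070],down(-10.8,-1))"
```

```text
tool yaw -10.77
panel 40644 78.3 long [ 51.4 122.7] lat [-104.5   32.2] z 0.0581
  edge slope deg 20.82 at lat0 76.6 range -99.0 33.0
strip 21123 79.0 long [-32.   49.9] lat [-69.8 -10.2] z 0.0451
  edge slope deg -16.08 at lat0 34.9 range -63.0 -7.0
deck 40004 79.3 long [-67.4 107.6] lat [-115.5  -15.8] z 0.04
seal 540 31.1 long [-10.2  11.9] lat [-75.5 -71.1] z 0.041
tcp long/lat mm 0.93 -0.98 F [-3.7 -1.4  7.6] z 0.0715
t 12.0 p [0.5352 0.1784 0.0715] F [-3.7 -1.4  7.6] M [-0.25  1.15  0.01] w 0.0115 J [ 38.  20. -26.  -0. -44. -49.]
shift [0.01, 0.003, -0.0] turn [0.001, 0.001, 0.0]
```

Emit:
send_rows --plan '[[[0.003,0,0],[0,0,0]],[[0.006,0,0],[0,0,0]],[[0.009,0,0],[0,0,0]],[[0.011,0,0],[0,0,0]],[[0.011,0,0],[0,0,0]]]'

```text
time_s: 12.5
tcp_pos: [0.5352, 0.1783, 0.0707]
eef_rot: [-44.0, 90.0, 35.2]
contact_force: [-3.4, -1.1, 8.6]
gripper_width: 0.0114
```

```bash
cat > f.py <<'E'
from w import *
p,H,S,V,X,m=wrist('f.png',[.38,-.05,.03],[.75,.33,.1])
b=m&(H>95)&(H<130)&(S>100);P=X[b]
a=np.radians(-10.8); ex=np.array([np.cos(a),np.sin(a)]); ey=np.array([-ex[1],ex[0]]);Q=P[:,:2]-[.5345,.1795]
c=np.linalg.lstsq(np.c_[Q@ex,Q@ey,np.ones(len(P))],P[:,2],rcond=None)[0]
print('tilt along x,y deg',np.degrees(c[:2]).round(2),'top z front/mid/rear',(c[2]+c[0]*np.array([.075,0,-.035])).round(4))
go([.5348,.1784,.070],down(-10.8,-1))
E
python3 m.py w8.png; python3 f.py
```

```text
tool yaw -10.74
panel 40816 79.2 long [ 51.3 122.6] lat [-104.6   31.9] z 0.0581
  edge slope deg 20.7 at lat0 76.4 range -99.0 33.0
strip 21091 79.3 long [-32.   50.1] lat [-69.8 -10.1] z 0.0442
  edge slope deg -15.75 at lat0 35.1 range -63.0 -7.0
deck 40666 79.3 long [-67.4 105.8] lat [-115.4  -16.2] z 0.04
seal 349 79.4 long [-8.8 10.6] lat [-74.2 -71.1] z 0.0402
tcp long/lat mm 0.92 -0.99 F [-3.6 -1.6  8.9] z 0.0707
tilt along x,y deg [-0.14  1.17] top z front/mid/rear [0.0451 0.0453 0.0454]
t 12.6 p [0.5352 0.1784 0.0707] F [-3.9 -1.2  9. ] M [-0.34  1.37 -0.04] w 0.0113 J [ 38.  20. -26.   0. -44. -49.]
shift [0.005, 0.003, -0.001] turn [0.001, 0.001, 0.001]
```

```bash
cat > f.py <<'E'
from w import *
p,H,S,V,X,m=wrist('f.png',[.38,-.05,.03],[.75,.33,.05])
a=np.radians(-10.8); ex=np.array([np.cos(a),np.sin(a)]); ey=np.array([-ex[1],ex[0]])
def prof(k):
  P=X[k];Q=(P[:,:2]-[.5345,.1795])*1000; l=Q@ex;t=Q@ey
  for lb in((-34,-10),(15,45),(-60,-40)):
    print(lb,[(b,round(1000*np.median(P[:,2][(t>b)&(t<b+8)&(l>lb[0])&(l<lb[1])]),2)) for b in range(-110,0,8) if ((t>b)&(t<b+8)&(l>lb[0])&(l<lb[1])).sum()>30])
prof(m&(H>95)&(H<130)&(S>100)); print('deck');prof(m&(S<60)&(V>150))
for cam in('scene','top'):
  p=r.capture(cam);hsv=cv2.cvtColor(p['color'],cv2.COLOR_RGB2HSV);H,S,V=[hsv[...,i].astype(int) for i in range(3)]
  X=np.zeros(H.shape+(3,)); X[p['range_z']>0]=pts(p,np.ones(H.shape,bool))
  for n,k in (('strip',((X>[.4,0.05,.03])&(X<[.7,.33,.05])).all(-1)&(H>95)&(H<130)&(S>100)),('deck',((X>[.45,0.05,.03])&(X<[.57,.3,.05])).all(-1)&(S<60)&(V>150))):
    P=X[k];t=((P[:,:2]-[.5345,.1795])*1000)@ey
    print(cam,n,len(P),[(b,round(1000*np.median(P[:,2][(t>b)&(t<b+25)]),1)) for b in range(-115,110,25) if ((t>b)&(t<b+25)).sum()>10])
  save(p,'g_%s.png'%cam)
go([.5348,.1784,.070],down(-10.8,-1))
E
python3 f.py
```

```text
(-34, -10) [(-78, np.float64(44.05)), (-70, np.float64(44.2)), (-62, np.float64(44.21)), (-54, np.float64(44.19)), (-46, np.float64(44.25)), (-38, np.float64(44.22)), (-30, np.float64(44.21)), (-22, np.float64(44.12)), (-14, np.float64(44.13))]
(15, 45) [(-78, np.float64(43.83)), (-70, np.float64(44.25)), (-62, np.float64(44.24)), (-54, np.float64(44.23)), (-46, np.float64(44.21)), (-38, np.float64(44.21)), (-30, np.float64(44.23)), (-22, np.float64(44.16)), (-14, np.float64(44.21))]
(-60, -40) []
deck
(-34, -10) [(-110, np.float64(40.08)), (-102, np.float64(40.06)), (-94, np.float64(40.06)), (-86, np.float64(40.01)), (-78, np.float64(40.06)), (-54, np.float64(46.07))]
(15, 45) [(-110, np.float64(40.06)), (-102, np.float64(40.09)), (-94, np.float64(40.07)), (-86, np.float64(40.09)), (-78, np.float64(40.1))]
(-60, -40) [(-110, np.float64(40.02)), (-102, np.float64(39.99)), (-94, np.float64(40.04)), (-86, np.float64(40.02)), (-78, np.float64(40.03)), (-70, np.float64(40.0)), (-62, np.float64(40.02)), (-54, np.float64(40.0)), (-46, np.float64(39.96)), (-38, np.float64(40.01)), (-30, np.
[... 166 characters left out ...]
.float64(45.7)), (60, np.float64(45.7))]
scene deck 230 [(-40, np.float64(40.8)), (-15, np.float64(41.8)), (10, np.float64(41.7)), (35, np.float64(41.0)), (60, np.float64(42.0))]
top strip 394 [(-90, np.float64(45.2)), (-65, np.float64(44.6)), (-40, np.float64(44.3)), (60, np.float64(45.0))]
top deck 1159 [(-115, np.float64(40.0)), (-90, np.float64(40.2)), (-65, np.float64(40.1)), (-40, np.float64(40.7)), (-15, np.float64(40.0)), (10, np.float64(40.7)), (35, np.float64(39.9)), (60, np.float64(40.3)), (85, np.float64(39.9))]
t 12.75 p [0.5352 0.1784 0.0707] F [-4.3 -1.8  8.4] M [-0.3   1.33 -0.01] w 0.0117 J [ 38.  20. -26.   0. -44. -49.]
shift [0.005, 0.003, -0.0] turn [0.001, 0.001, 0.001]
```

Emit:
send_rows --plan '[[[0.008,0,0],[0,0,0]],[[0.009,0,0],[0,0,0]],[[0.01,0,0],[0,0,0]],[[0.011,0,0],[0,0,0]],[[0.011,0,0],[0,0,0]]]'

```text
time_s: 13.25
tcp_pos: [0.5352, 0.1784, 0.0705]
eef_rot: [-57.6, 89.9, 21.7]
contact_force: [-5.4, -0.7, 14.6]
gripper_width: 0.0111
```

```bash
python3 f.py | grep -v deck; python3 m.py w9.png
```

```text
(-34, -10) [(-78, np.float64(43.79)), (-70, np.float64(44.0)), (-62, np.float64(44.03)), (-54, np.float64(44.03)), (-46, np.float64(43.97)), (-38, np.float64(43.98)), (-30, np.float64(44.0)), (-22, np.float64(43.97)), (-14, np.float64(44.06))]
(15, 45) [(-78, np.float64(43.85)), (-70, np.float64(44.04)), (-62, np.float64(44.06)), (-54, np.float64(44.1)), (-46, np.float64(44.07)), (-38, np.float64(44.03)), (-30, np.float64(44.09)), (-22, np.float64(43.98)), (-14, np.float64(43.98))]
(-60, -40) []
(-34, -10) [(-110, np.float64(40.02)), (-102, np.float64(40.01)), (-94, np.float64(40.03)), (-86, np.float64(40.07)), (-78, np.float64(40.07)), (-54, np.float64(45.98))]
(15, 45) [(-110, np.float64(40.04)), (-102, np.float64(40.09)), (-94, np.float64(40.08)), (-86, np.float64(40.05)), (-78, np.float64(40.14))]
(-60, -40) [(-110, np.float64(40.07)), (-102, np.float64(40.13)), (-94, np.float64(40.03)), (-86, np.float64(39.97)), (-78, np.float64(40.05)), (-70, np.float64(40.03)), (-62, np.float64(39.99)), (-54, np.float64(40.02)), (-46, np.float64(39.94)), (-38, np.float64(40.0)), (-30, np.float
[... 210 characters left out ...]
ip 394 [(-90, np.float64(45.3)), (-65, np.float64(44.1)), (-40, np.float64(43.8)), (60, np.float64(45.4))]
t 13.4 p [0.5352 0.1784 0.0705] F [-6.7 -2.5 15.7] M [-0.42  2.22 -0.02] w 0.0118 J [ 38.  20. -26.   0. -44. -49.]
shift [0.003, 0.003, -0.0] turn [0.002, 0.001, 0.001]
tool yaw -10.71
panel 40789 78.4 long [ 51.3 122.6] lat [-104.5   31.9] z 0.0581
  edge slope deg 20.63 at lat0 76.4 range -99.0 33.0
strip 21137 79.3 long [-32.   50.3] lat [-69.8 -10.1] z 0.044
  edge slope deg -15.61 at lat0 35.3 range -63.0 -7.0
deck 40843 79.4 long [-67.4 106.8] lat [-115.5  -16.3] z 0.04
seal 300 31.5 long [-8.8 10.2] lat [-73.7 -71.1] z 0.0401
tcp long/lat mm 0.9 -1.01 F [-5.8 -1.7 15.2] z 0.0705
```

View pics/g_scene.png

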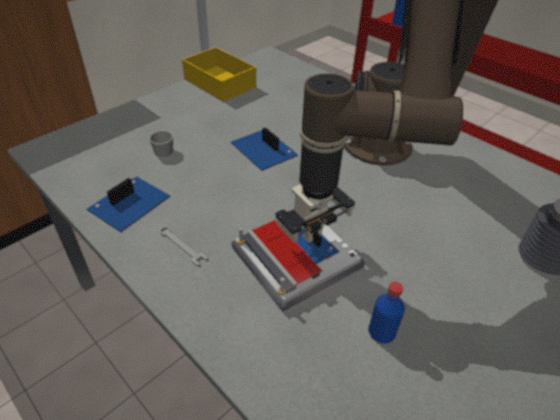

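```bash
python3 -c "
from h import *
s=r.get_state();print(s['time_s'],s['contact_force'],s['tcp_pos']);print(r.close_job())"
```

```text
13.45 [-5.81254209 -1.69554497 15.21338067] [0.53519014 0.17833905 0.07048032]
the job is handed in; nothing more can be done
None
```

I gripped the smallest blue strip by its bar and slid its front edge level under the red panel's lip. I then pressed it flat over the seal bar and handed the job in at 13.45 s, with the arm still holding it down.

Last checks, in the wrist camera unless noted:
- **Tuck:** the front edge is about 25 mm under the lip, within about 1 mm of centred and about 0.3° of square.
- **Flatness:** the strip's top reads 44.0 mm and the deck 40.0 mm, so the 4 mm plate lies flat. I could only measure this directly on the near side of the plate.
- **Seal:** it reads flush at about 40.1 mm. The wrist showed 15 N, about 18 N once the strip's own weight is added; 11 N is enough.
- **Panel:** its top stayed at 58.1 mm throughout.
- **Oil bottle, cup and wrench:** they look unmoved in the last scene picture.

Two readings disagreed:
- One early plane fit showed a 1.2° tilt. A row-by-row check did not confirm it, and I think stray pixels from the grip bar caused it.
- The scene camera reads 1–2 mm higher than the wrist camera, for both strip and deck.

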